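Lock the stopwatch back with a stylus run round its seam

TASK

Swing the red-knobbed cam lever fully over so the vise clamps the stopwatch. Then take the orange stylus from its wooden stand, set its pin in the seam on the stopwatch's back behind the red tooth, press the sprung ring down by feel and, keeping it held down, guide the pin slowly and gently clockwise (seen from above) along the seam, pushing the tooth round until the ring comes to its stop. Put the stylus in the red caddy's tall pot, keeping your fingers off the stopwatch and leaving the rest of the counter undisturbed.

Things in the scene. Friction and masses are not known exactly. Their poses are not given: they have to be found in the camera images.
- vise: Blue case vise, fixed, base 150 x 80 mm, 22 mm high, long side along its own x; origin centre of underside. The stopwatch lies on its flat top at the middle, between white-padded V jaws (up to 36 mm above the counter): the -x jaw is fixed, the +x jaw is driven by the cam lever
- cam_lever (a joint): Cam lever of the vise (rad): 0 open, pointing to the vise's +y; 1.5 fully over (locked), pointing to the vise's +x; clockwise seen from above. Its upright axis is 62 mm from the vise's origin along its +x; it stays where it is left; its arm is 38 to 46 mm above the counter. Takes 2 to 5 N at the knob
- knob (a point): Centre of the top of the lever's red knob: an upright cylinder 14 mm across, 68 mm above the counter and 26 mm tall, 55 mm from the lever's axis
- stopwatch: Steel stopwatch lying face down, 60 mm across, 18 mm thick, origin centre of underside, 22 mm above the counter; crown at its -y. In its top (the back) an open round seam 4 mm deep and 6.5 mm wide, 17.5 to 24 mm from the centre, between the brass back and the steel rim, both 18 mm above the underside. Loose by about 2 mm until clamped
- ring_press (a joint): How far the dark bayonet ring that is the seam's floor is pressed down (m): 0 up (floor 4 mm below the rim) to 0.0025 fully down; sprung, 1.5 N to start, 5.3 N at the bottom. Turn it only while it is held down at the bottom: press with some 6 to 8 N, never over 20 N
- ring_turn (a joint): Turn of the bayonet ring (rad), clockwise seen from above; 3.5 is its stop (fully locked). Stays where it is left; takes some 2 N at the tooth; turn it slowly, about 15 mm/s at the seam
- tooth (a point): Centre of the top of the red tooth that stands on the ring in the seam, flush with the rim: 3 mm along the seam, 5.5 mm across it. At 20.8 mm from the stopwatch's centre; at ring_turn 0 it lies on the stopwatch's own +x
- stylus: Orange stylus upright in the stand: handle 14 x 14 mm, faces along its x and y, from 4 to 84 mm above its origin, which is the centre of the underside of its 24 mm round collar (on the stand's top). Below it a shank 8 mm across, 8 mm long, then a pin 3.2 mm across; its round tip is 20 to 28 mm below the origin, set differently each time and not reported: feel for it. 80 g
- stand: Wooden block 70 x 70 mm, 50 mm high, fixed, with an 11 mm square hole down its middle in which the stylus's pin hangs; origin centre of underside
- caddy: Red die caddy, fixed; origin at the centre of the underside of its square tall pot, 42 mm outside, 34 mm inside, 70 mm high, floor 4 mm thick; a low die tray (90 x 100 mm, with dies up to 38 mm high) joins it on its own +x side from 21 to 111 mm
- pot (a point): Centre of the pot's mouth, 70 mm above the counter
- press: Grey lever-arm case press, fixed, 170 x 110 mm base, about 350 mm high; bystander
- wristwatch: Open steel wristwatch head 42 mm across lying on the press's lower white die; bystander
- case_back: Loose brass case-back, 38 mm across, 5 mm high; bystander
- loupe: Black eye loupe, 34 mm across, 30 mm high; bystander
- nylon_die: White nylon die, 36 mm across, 20 mm high; bystander
- screwdriver: Small screwdriver, 130 mm long, lying on the counter; bystander
- dish: Green glass parts dish, 64 mm across, 20 mm high; bystander
Things that resemble listed ones, but are neither listed nor needed, are in the scene too. Leave any blue or purple look-alike of the stopwatch alone.

How it is judged:
By the outcome, as a careful person would: the job done as asked, in the order asked, and still so for the second after the job is handed in, with the robot touching nothing.
It also fails if it takes over 72 s, if anything falls off the work surface, if the arm or the gripper's body presses on something with over 40 N, if the wrist force passes 120 N, or if a joint passes its speed limit or range.

ROBOT

A 6-joint arm with a two-finger parallel gripper is mounted at the origin on the work surface. World frame = base frame: x ahead of the robot, y to its left, z up, the work surface at z = 0. Lengths are in m, angles in degrees, forces in N, time in s.
With the tool pointing down it reaches from about 0.325 to 0.85 m from the base axis. Payload 4.4 kg.
Tool frame: the origin (TCP) lies on the mounting face of the last link; the fingertips stand 199 mm ahead of it and the grasp point (between the pads) lies 180 mm ahead of it; z points along the fingers, y is the line along which they close (so a half turn about z gives the same grasp; the last joint's range is limited). The gripper opens to 94 mm and grips with 3 to 60 N. Pads are 16 mm wide; open, the fingers measure 119 mm over their backs; the gripper's body (75 mm by 177 mm) begins 78 mm behind the grasp point.
Start: joints at [-84.024, 11.837, 88.321, -0, 79.842, -8.623], TCP at [0.145, -0.556, 0.405] pointing down, gripper open.
Joint ranges: [-156.59, 156.59], [-49.26, 127.26], [12.9, 141.05], [-63.56, 243.56], [4.71, 150.69], [-161.64, 161.64]. Speed limits (degrees/s): [159.86, 159.86, 180, 180, 180, 180].

INTERFACE

Orientations are given as [roll, pitch, yaw] about the fixed x, y, z axes, in that order (R = Rz(yaw) Ry(pitch) Rx(roll)).
In Python, from rig import robot gives the robot as it stands.
- The arm moves only by the tool step_arm, never from a script. Its argument "steps" is a list of rows, each a list of 3 entries, a list of its own where there are three numbers: the shift along the tool's x, y, z in cm, then the turn about the tool's z in rad, then the gripper's target within -1 to 1 (fully open at 1, half-way at 0, shut at -1). In form: [[[x, y, z], twist, hand], ...]. A call has 1 to 20 rows; each row shifts and turns the commanded pose from where the row before left it, along the tool's axes as they then stand; what a row does not reach is not made up. A row lasts 1/12 s, in which the tool goes at most 41.7 mm and 7.16 degrees, less where a joint would pass 70% of its speed; a pose out of reach is approached as far as the arm can. A call is refused whole if a number of a shift passes 4.17 or a number of a turn 0.125, either way. A call with a gripper value outside its range is refused whole. The fingers move at their own pace and stop on an object; "squeeze" is the grip in N (left out, the last holds). Time passes only in rows, so rows that do not move let the fingers close. It gives the time, the measured TCP pose, the force, the opening and the grip force at its end, in the units of the state.
- robot.sense(): the state, without advancing time (a new reading comes with each control period).
- robot.grab_frame(name): name is "side" or "top"; returns a dict with "img" (400x640x3 uint8, red, green, blue), "depth" (400x640 float32, m along the optical axis (not along the pixel's ray), 0 where there is no reading), "fx", "fy", "cx", "cy" (pixels), "origin" and "orientation" of the camera in the world. Camera axes: x right, y down, z forward; pixel columns grow to the right and rows downward; lengths in m; the calibration is good to about 2 mm. A picture is of the moment at which its call begins.
- robot.close_job(): hands the job in; it is judged then, once.
Trained networks look in a picture, given as the dict that the camera call returned (one of the last four; its "shot" number tells which), for a name from the list of things; names that differ only in an ending like _2 or _b are one class to them, and where a whole thing is asked for, a point or a joint stands for the part that bears it (a point fixed in the world has none). Each returns a list of dicts, best first, with "confidence" (0 to 1); they miss things now and then, are a little off and sometimes report something else, mostly with a low value. They report only what shows in the picture. A call takes as long as a camera call. They do not tell look-alikes from the thing itself.
- robot.recognise(picture, thing): "rect" ([left, top, right, bottom] in pixels, round what is visible of it).
- robot.regions_of(picture, thing): "region" (400x640 bool, what is visible of it) and "rect" ([left, top, right, bottom] in pixels, round what is visible of it).
The state is a dict: "clock": time; "joints": joint angles; "qd": joint speeds; "effort": joint torques, N m; "ee_pos": TCP position; "tool_rot": TCP orientation; "force": force on the tool from outside, world axes, zero at the start; "wrist_torque": the same for the moment, N m; "width": opening from 0.0 (shut) to 1.0 (fully open); "finger_force": force on a finger pad.
Only numpy, scipy, OpenCV 4.12 (cv2) and the standard library are available. Lean on these libraries where they do the work, as an engineer would, in place of code of your own. Each camera call takes 0.05 s, during which the arm holds its last target. There are 200 camera calls.

## Working session

There is one attempt and no reset: what is moved stays moved. The work goes in short steps, Python scripts to look and compute and a tool call to move; the robot and the scene stay as the last step left them, time stands still between calls to the robot, and variables do not carry over. Pictures are saved under pics/ and viewed, at most 10 in all, crops included, and the job is handed in when it is done.

Besides the shell and the picture viewer there is one more tool, called after "Call:" as name(argument=value, ...) on one line, values as JSON. step_arm: Moves the arm, as the interface text tells. Its arguments: {"type":"object","properties":{"steps":{"type":"array","items":{"type":"array"}},"squeeze":{"type":"number"}},"required":["steps"]}

```bash
ls; mkdir -p pics; cat > h.py <<'E'
import numpy as np, cv2
from scipy.spatial.transform import Rotation as R
from rig import robot
def rot(f):
    o=np.array(f["orientation"],float)
    if o.shape==(3,3): return o
    if o.size==4: return R.from_quat(o).as_matrix()
    return R.from_euler('xyz',o.ravel(),degrees=True).as_matrix()
def pts(f):
    d=f["depth"]; v,u=np.mgrid[:400,:640]
    c=np.stack([(u-f["cx"])/f["fx"]*d,(v-f["cy"])/f["fy"]*d,d],-1)
    w=c@rot(f).T+np.array(f["origin"]); w[d<=0]=np.nan
    return w
def ray(f,u,v,z):
    r=rot(f)@np.array([(u-f["cx"])/f["fx"],(v-f["cy"])/f["fy"],1]); o=np.array(f["origin"])
    return o+r*(z-o[2])/r[2]
def save(n,img): cv2.imwrite(f"pics/{n}.png",cv2.cvtColor(img,cv2.COLOR_RGB2BGR))
E
python3 - <<'E'
from h import *
print(robot.sense())
import pickle
for n in("side","top"):
    f=robot.grab_frame(n); save(n+"0",f["img"]); print(n,f["origin"],f["orientation"],f["fx"],f["cx"],f["cy"])
    w=pts(f)
    for t in["vise","knob","stopwatch","tooth","stylus","stand","caddy","pot","cam_lever"]:
        for r in robot.regions_of(f,t)[:4]:
            m=r["region"]; p=w[m]; p=p[~np.isnan(p[:,0])]
            print(t,round(r["confidence"],2),np.round(r["rect"]), np.round(np.median(p,0),3) if len(p) else None, np.round(np.percentile(p[:,2],98),3) if len(p) else None)
    pickle.dump({k:v for k,v in f.items()},open(n+"0.pkl","wb"))
E
```

```text
pics
{'clock': 0.0, 'joints': array([-8.40248332e+01,  1.18827096e+01,  8.84040465e+01, -1.30465896e-03,
        7.98408575e+01, -8.62324000e+00]), 'qd': array([ 0.09328613,  0.08947449, -0.02577311, -0.0536739 , -0.07927567,
        0.05101741]), 'effort': array([-1.56289643e-03, -3.70888352e+01, -2.81413311e+01,  6.95626438e-02,
        3.62822099e-02, -1.62139936e-04]), 'ee_pos': array([ 0.14487005, -0.55607708,  0.4035118 ]), 'tool_rot': array([-1.79873637e+02, -1.78647174e-02,  1.45986186e+01]), 'force': array([-0.10257119,  0.39346281, -0.58928301]), 'wrist_torque': array([0.01861177, 0.00062098, 0.00561477]), 'finger_force': 0.0, 'width': 1.0010978598112972}
side [ 0.37185969 -0.98237523  0.80438789] [-127.3958114    -0.57643282  -11.89891581] 413.9308298666197 322.71120264566287 204.425751593262
vise 0.6 [274. 190. 330. 239.] [ 0.52  -0.053  0.022] 0.057
vise 0.52 [394. 250. 407. 265.] [ 0.748 -0.245  0.018] 0.021
knob 0.75 [288. 254. 346. 293.] [ 0.517 -0.272  0.024] 0.069
knob 0.61 [311. 191. 324. 209.] [0.572 0.011 0.045] 0.067
knob 0.49 [340. 258. 450. 389.] [ 0.634 -0.52
[... 1060 characters left out ...]
 0.002 0.046] 0.067
stopwatch 0.86 [297. 262. 317. 280.] [ 0.366 -0.034  0.016] 0.023
stopwatch 0.73 [258. 223. 278. 244.] [0.493 0.102 0.016] 0.023
stopwatch 0.61 [297. 216. 318. 230.] [ 0.518 -0.034  0.038] 0.045
stopwatch 0.52 [355. 198. 393. 244.] [ 0.527 -0.257  0.019] 0.071
tooth 0.39 [260. 222. 270. 230.] [0.512 0.106 0.013] 0.019
stylus 0.56 [429. 146. 520. 226.] [ 0.628 -0.496  0.14 ] 0.341
stylus 0.53 [209. 218. 218. 223.] [0.526 0.255 0.101] 0.137
stand 0.82 [203. 207. 232. 236.] [0.523 0.253 0.049] 0.057
stand 0.48 [284. 200. 302. 212.] [0.572 0.002 0.046] 0.069
pot 0.79 [353. 198. 393. 242.] [ 0.526 -0.258  0.02 ] 0.071
pot 0.34 [429. 148. 521. 226.] [ 0.629 -0.495  0.142] 0.341
```

```bash
python3 - <<'E'
from h import *
a=cv2.imread("pics/top0.png");b=cv2.imread("pics/side0.png")
cv2.imwrite("pics/a.png",cv2.resize(a[120:320,180:540],None,fx=2.2,fy=2.2,interpolation=cv2.INTER_CUBIC))
c=cv2.resize(a[190:260,260:340],None,fx=7,fy=7,interpolation=cv2.INTER_CUBIC)
d=cv2.resize(b[180:250,265:345],None,fx=7,fy=7,interpolation=cv2.INTER_CUBIC)
cv2.imwrite("pics/b.png",cv2.resize(np.hstack([c,d]),(800,350)))
cv2.imwrite("pics/c.png",cv2.resize(b[120:400,180:480],None,fx=2.1,fy=2.1,interpolation=cv2.INTER_CUBIC))
E
```

```text
(no output)
```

View pics/a.png

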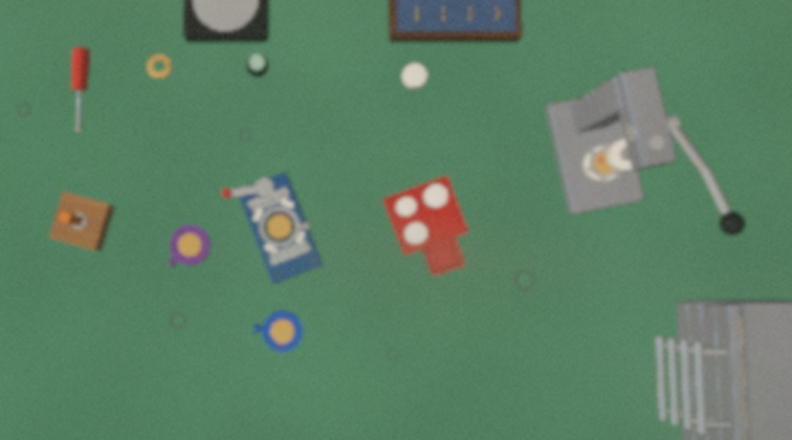

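View pics/b.png

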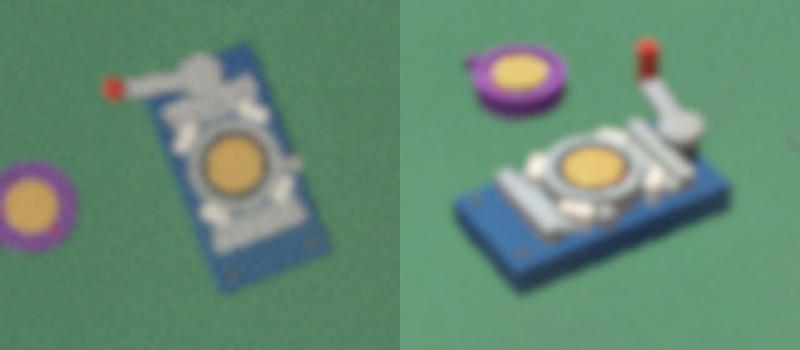

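View pics/c.png

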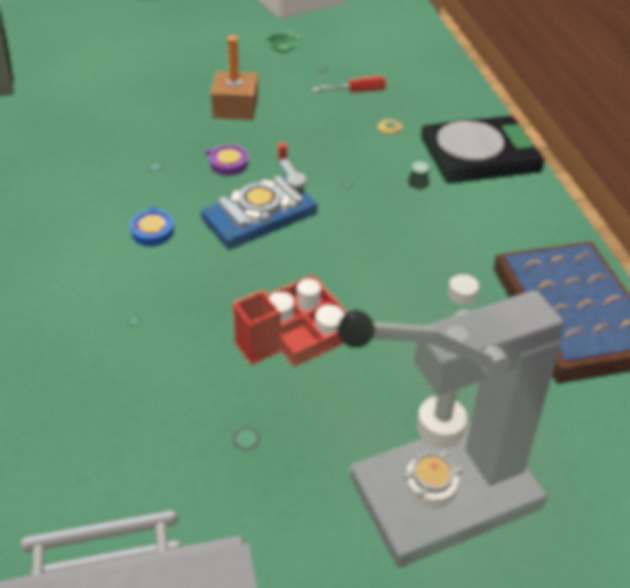

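```bash
cat >> h.py <<'E'
def avg(n,k=6):
    fs=[robot.grab_frame(n) for _ in range(k)]; f=dict(fs[-1]); 
    f["rgb"]=np.mean([x["img"].astype(float) for x in fs],0)
    d=np.array([x["depth"] for x in fs]); d[d==0]=np.nan
    f["depth"]=np.nan_to_num(np.nanmedian(d,0)); return f
def proj(f,p):
    c=rot(f).T@(np.asarray(p)-np.array(f["origin"])); return np.array([f["fx"]*c[0]/c[2]+f["cx"],f["fy"]*c[1]/c[2]+f["cy"]])
def tri(fs,uvs):
    A=[];b=[]
    for f,(u,v) in zip(fs,uvs):
        r=rot(f)@np.array([(u-f["cx"])/f["fx"],(v-f["cy"])/f["fy"],1]);r/=np.linalg.norm(r);P=np.eye(3)-np.outer(r,r)
        A.append(P);b.append(P@np.array(f["origin"]))
    A=np.vstack(A);b=np.hstack(b);x=np.linalg.lstsq(A,b,rcond=None)[0];return x,np.linalg.norm(A@x-b)
E
python3 - <<'E'
from h import *
import pickle,warnings;warnings.simplefilter("ignore")
F={n:avg(n) for n in("top","side")}
pickle.dump(F,open("F0.pkl","wb"))
def blob(f,box,fn,soft=True):
    l,t,r,b=box; q=f["rgb"][t:b,l:r]; w=np.clip(fn(q),0,None); v,u=np.mgrid[t:b,l:r]
    return np.array([(w*u).sum(),(w*v).sum()])/w.sum(), w.sum(), w
red=lambda q:q[...,0]-1.35*np.maximum(q[...,1],q[...,2])-15
brass=lambda q:np.minimum(q[...,0],q[...,1]*1.2)-q[...,2]*1.35-20
for n,bk,bs in(("top",(274,200,292,216),(296,210,320,236)),("side",(308,185,324,202),(290,206,320,228))):
    f=F[n]; print(n,"knob",blob(f,bk,red)[:2],"brass",blob(f,bs,brass)[:2])
    l,t,r,b=bs
    print((f["rgb"][t:b,l:r,0]-f["rgb"][t:b,l:r,1]).astype(int))
E
```

```text
top knob (array([282.37515056, 207.29106016]), np.float64(408.1916666666666)) brass (array([306.51217655, 222.51750404]), np.float64(3184.7416666666654))
[[ -2   0   0   0   0   1   0   0   0   1   2   2   3   3   0  -8 -19 -28
  -34 -42 -45 -46 -45 -47]
 [  0   0   1   1   2   1   0   1   0   0   0   1   4   4   2   0  -4 -13
  -27 -37 -44 -46 -45 -46]
 [  1   0   0   1   1   0   0  -1  -1  -3  -5  -1   2   5   4   4   2  -4
  -18 -32 -41 -44 -45 -45]
 [  0   0   1   0   0   0  -2  -5  -4  -6  -7  -5   0   2   4   4   2  -4
  -18 -32 -38 -43 -45 -46]
 [  1   2   2   0  -4  -6  -6  -6  -4  -2  -2  -2  -1  -1   0   0  -1  -9
  -23 -32 -37 -43 -45 -45]
 [  2   4   3  -1  -7  -7  -5  -1  -2   0   0   0   0  -1  -1  -1  -5 -12
  -23 -30 -35 -41 -44 -45]
 [  3   4   4   0  -5  -3  -2   0   0   1   1   3   2   1   5   5   0  -7
  -16 -27 -33 -37 -43 -44]
 [  3   5   3   0  -3  -1  -1   1   9  17  19  19  17  15  19  18   6  -1
   -9 -19 -28 -35 -41 -43]
 [  4   4   1   0  -1   0   3  14  25  30  32  31  30  29  30  22   7   0
   -4 -12 -25 -32 -38 -42]
 [  2   2   0  -1  -1   3  17  26  32
[... 3885 characters left out ...]
  7   6   3   1   1   1
    0  -8 -19 -31 -40 -43 -41 -39 -37 -34 -31 -26]
 [ -3  -4  -6  -7  -7  -6  -5  -2   2   5   7   7   6   4   2   1   1   0
   -7 -22 -34 -41 -41 -40 -36 -32 -29 -26 -22 -21]
 [-11  -3  -4  -6  -7  -7  -6  -5  -2   1   4   5   4  -1  -4  -2   0  -4
  -16 -31 -39 -40 -35 -31 -26 -23 -21 -20 -19 -20]
 [-25 -10  -2  -4  -6  -5  -5  -5  -4  -2   0   0  -3 -12 -19 -13  -8 -11
  -22 -31 -33 -30 -25 -22 -20 -20 -20 -19 -22 -25]
 [-37 -21  -8  -2  -2  -2  -2  -4  -7 -12 -16 -18 -21 -29 -33 -27 -20 -19
  -23 -25 -23 -21 -20 -19 -19 -20 -22 -25 -31 -39]
 [-45 -35 -21  -9  -2  -1  -6 -14 -22 -31 -38 -38 -37 -37 -37 -30 -24 -21
  -21 -19 -19 -18 -19 -22 -25 -28 -33 -39 -45 -51]]
```

```bash
python3 - <<'E'
from h import *
import pickle
F=pickle.load(open("F0.pkl","rb"));T,S=F["top"],F["side"]
x,e=tri([T,S],[(282.375,207.29),(314.095,190.873)]);print("knob redblob",x*1e3,e*1e3)
x,e=tri([T,S],[(306.512,222.5175),(303.359,213.093)]);print("brass",x*1e3,e*1e3)
for n,uv in(("top",(306.512,222.5175)),("side",(303.359,213.093))): print(n,ray(F[n],*uv,.04)*1e3)
c=(ray(T,306.512,222.5175,.04)+ray(S,303.359,213.093,.04))/2
# polar scan of R/(G) at r=20.8 mm
for n,f in F.items():
    cc=ray(f,*{"top":(306.512,222.5175),"side":(303.359,213.093)}[n],.04)
    a=np.radians(np.arange(0,360,10))
    uv=np.array([proj(f,cc+.0205*np.array([np.cos(t),np.sin(t),0])) for t in a],np.float32)
    v=cv2.remap(f["rgb"].astype(np.float32),uv[None,:,0],uv[None,:,1],cv2.INTER_CUBIC)[0]
    print(n);print(" ".join(f"{int(np.degrees(t))}:{p[0]-p[1]:.0f}/{p[1]-p[2]:.0f}" for t,p in zip(a,v)))
# vise base via depth/color
for n,f in F.items():
    q=f["rgb"]; m=(q[...,2]>q[...,0]*1.5)&(q[...,2]>q[...,1]*1.15)
    w=pts(f); l=(260,190,340,255) if n=="top" else (265,185,345,250)
    mm=np.zeros_like(m);mm[l[1]:l[3],l[0]:l[2]]=1
    k=m&mm; 
    num,lab,st,ce=cv2.connectedComponentsWithStats(k.astype(np.uint8))
    i=[j for j in range(1,num) if st[j,4]>15]; k=np.isin(lab,i)
    k&=np.isfinite(w[...,2])&(abs(w[...,2]-.022)<.006) 
    v,u=np.nonzero(k); P=np.array([ray(f,a,b,.022)[:2] for a,b in zip(u,v)],np.float32)*1e3
    print(n,cv2.minAreaRect(P),len(P))
E
```

```text
knob redblob [567.87137477  44.90670777  57.64411103] 1.1287209340979683
brass [520.28532081 -32.26306359  37.25248725] 1.3397441854886094
top [519.18091712 -32.20377325  40.        ]
side [520.70076707 -35.70417075  40.        ]
top
0:6/13 10:6/14 20:7/14 29:5/13 40:3/14 50:6/15 59:6/17 70:6/16 80:5/16 90:5/15 100:5/15 110:4/17 119:4/19 130:5/18 140:4/17 150:4/18 160:4/18 170:4/17 180:3/16 190:4/17 200:3/15 210:3/15 220:4/15 230:5/15 239:5/17 250:5/16 260:4/16 270:4/14 280:5/15 290:5/15 300:6/14 310:16/13 320:26/13 330:19/13 340:8/13 350:7/13
side
0:1/7 10:4/12 20:7/14 29:9/18 40:12/18 50:13/23 59:14/24 70:14/24 80:15/25 90:15/30 100:15/31 110:14/30 119:15/28 130:15/28 140:12/25 150:7/17 160:5/15 170:4/13 180:4/12 190:5/12 200:7/14 210:9/16 220:11/20 230:10/21 239:9/21 250:9/21 260:10/21 270:10/18 280:8/15 290:7/16 300:13/14 310:25/14 320:29/9 330:21/9 340:9/6 350:2/6
top ((518.8353271484375, -32.082584381103516), (144.87838745117188, 75.01289367675781), 21.231645584106445) 233
side ((517.9464111328125, -40.423179626464844), (147.77272033691406, 81.86787414550781), 21.08204460144043) 331
```

```bash
python3 - <<'E'
from h import *
import pickle
F=pickle.load(open("F0.pkl","rb"));T,S=F["top"],F["side"]
for z in(.055,.06,.066): print(ray(T,282.375,207.29,z),ray(S,314.095,190.873,z))
w=pts(T)
for u,v in((482,280),(490,290),(500,280),(520,280),(540,300),(513,221),(600,330)): print(u,v,w[v,u].round(3))
# stylus handle
for n,f in F.items():
    q=f["rgb"]; m=(q[...,0]>q[...,1]*1.7)&(q[...,0]>120)&(q[...,0]>q[...,2]*2.2); b=(195,195,240,245) if n=="top" else (270,125,310,180)
    mm=np.zeros_like(m);mm[b[1]:b[3],b[0]:b[2]]=1;k=m&mm;v,u=np.nonzero(k);print(n,k.sum(),u.min(),u.max(),v.min(),v.max(),u.mean(),v.mean(),np.nanpercentile(pts(f)[k][:,2],[5,50,95]))
    print([(r,u[v==r].mean().round(2),len(u[v==r])) for r in np.unique(v)])
# stand orientation
w=pts(T);k=np.zeros((400,640),bool);k[195:250,190:250]=1;k&=abs(w[...,2]-.05)<.006
v,u=np.nonzero(k);print(cv2.minAreaRect(np.array([ray(T,a,b,.05)[:2]*1e3 for a,b in zip(u,v)],np.float32)),len(u))
E
```

```text
[0.5673255  0.04519593 0.055     ] [0.56937459 0.04853364 0.055     ]
[0.56685442 0.04483365 0.06      ] [0.56805675 0.0416553  0.06      ]
[0.56628913 0.04439892 0.066     ] [0.56647534 0.0334013  0.066     ]
482 280 [ 0.332 -0.608 -0.002]
490 290 [ 0.313 -0.58   0.129]
500 280 [ 0.345 -0.592  0.174]
520 280 [ 0.347 -0.638  0.199]
540 300 [ 0.292 -0.691  0.199]
513 221 [ 0.505 -0.559  0.346]
600 330 [ 0.075 -1.325 -0.531]Traceback (most recent call last):
  File "<stdin>", line 10, in <module>
    return umr_minimum(a, axis, None, out, keepdims, initial, where)
ValueError: zero-size array to reduction operation minimum which has no identity
```

```bash
python3 - <<'E'
from h import *
import pickle
F=pickle.load(open("F0.pkl","rb"));T,S=F["top"],F["side"]
for n,f in F.items():
    q=f["rgb"]; b=(203,205,235,240) if n=="top" else (282,130,306,166)
    s=(q[...,0]-q[...,1]*1.15-q[...,2]*.35)[b[1]:b[3],b[0]:b[2]]
    i=np.unravel_index(s.argmax(),s.shape);print(n,s.max(),np.median(s),(i[1]+b[0],i[0]+b[1]),q[i[0]+b[1],i[1]+b[0]],pts(f)[i[0]+b[1],i[1]+b[0]])
    W=np.clip(s-np.median(s)-.35*(s.max()-np.median(s)),0,None)
    for r in range(W.shape[0]):
        if W[r].sum()>0: print(r+b[1],round((W[r]*(np.arange(W.shape[1])+b[0])).sum()/W[r].sum(),2),int(W[r].sum()),pts(f)[r+b[1],W[r].argmax()+b[0]].round(3))
w=pts(T);k=np.zeros((400,640),bool);k[195:250,190:250]=1;k&=abs(w[...,2]-.05)<.006
v,u=np.nonzero(k);print(cv2.minAreaRect(np.array([ray(T,a,b,.05)[:2]*1e3 for a,b in zip(u,v)],np.float32)),len(u))
E
```

```text
top 40.616666666666674 -58.57499999999999 (np.int64(209), np.int64(218)) [205.83333333 125.          61.33333333] [0.5275606  0.26122492 0.13357861]
208 209.81 21 [0.566 0.28  0.048]
209 211.16 111 [0.562 0.279 0.051]
210 212.56 207 [0.559 0.272 0.05 ]
211 214.14 311 [0.556 0.276 0.048]
212 215.88 408 [0.553 0.263 0.05 ]
213 217.45 496 [0.55  0.24  0.049]
214 217.96 557 [0.546 0.253 0.049]
215 217.47 576 [0.543 0.282 0.048]
216 216.19 572 [0.534 0.262 0.133]
217 215.18 613 [0.531 0.261 0.135]
218 214.5 648 [0.528 0.261 0.134]
219 214.15 696 [0.525 0.261 0.133]
220 214.35 650 [0.522 0.261 0.133]
221 215.02 473 [0.524 0.281 0.05 ]
222 215.7 367 [0.52  0.284 0.05 ]
223 215.51 379 [0.517 0.287 0.051]
224 215.21 425 [0.514 0.281 0.049]
225 214.99 536 [0.511 0.281 0.05 ]
226 214.66 553 [0.508 0.274 0.051]
227 214.99 521 [0.504 0.278 0.05 ]
228 216.46 433 [0.501 0.252 0.05 ]
229 217.97 337 [0.498 0.258 0.049]
230 219.62 241 [0.495 0.239 0.051]
231 221.17 150 [0.491 0.238 0.052]
232 222.49 48 [0.488 0.236 0.05 ]
side 41.366666666666674 -114.78333333333333 (np.int64(291), np.int64(155)) [148.
[... 485 characters left out ...]

149 290.81 329 [0.528 0.252 0.094]
150 290.84 325 [0.528 0.251 0.09 ]
151 290.88 320 [0.528 0.254 0.085]
152 290.91 315 [0.528 0.25  0.083]
153 290.9 330 [0.528 0.253 0.077]
154 289.72 530 [0.528 0.253 0.073]
155 291.57 1099 [0.528 0.252 0.07 ]
156 291.99 1304 [0.527 0.252 0.066]
157 291.96 1147 [0.527 0.252 0.062]
158 292.04 891 [0.508 0.271 0.049]
159 292.19 794 [0.559 0.256 0.048]
160 292.03 898 [0.558 0.25  0.048]
161 291.77 1118 [0.557 0.244 0.048]
162 291.64 1225 [0.556 0.235 0.049]
163 291.56 1246 [0.497 0.241 0.048]
164 291.47 1295 [0.507 0.233 0.048]
165 291.44 1328 [0.499 0.232 0.046]
((527.017822265625, 260.4697265625), (71.3577880859375, 69.46493530273438), 74.1584243774414) 434
```

Call:
step_arm(steps=[[[2.8,-2.375,0],0,0],[[2.8,-2.375,0],0,0],[[2.8,-2.375,0],0,0],[[2.8,-2.375,0],0,0],[[2.8,-2.375,0],0,0],[[2.8,-2.375,0],0,0],[[2.8,-2.375,0.7],0,-0.1],[[2.8,-2.375,0.7],0,-0.1],[[2.8,-2.375,0.7],0,-0.1],[[2.8,-2.375,0.7],0,-0.1],[[2.8,-2.375,0.7],0,-0.1],[[2.8,-2.375,0.7],0,-0.1],[[2.8,-2.375,0.7],0,-0.1],[[2.8,-2.375,0.7],0,-0.1],[[2.8,-2.375,0.7],0,-0.1],[[2.8,-2.375,0.7],0,-0.1],[[2.8,-2.375,0.7],0,-0.1],[[2.8,-2.375,0.7],0,-0.1],[[2.8,-2.375,0.7],0,-0.1],[[2.8,-2.375,0.7],0,-0.1]], squeeze=8)

```text
clock: 3.27
ee_pos: [0.568, 0.0462, 0.3064]
tool_rot: [180.0, -0.0, 14.6]
force: [0.8, -1.2, -0.1]
width: 0.452
finger_force: 0.0
```

Call:
step_arm(steps=[[[0,0,0],-0.123,-0.1],[[0,0,0],-0.123,-0.1],[[0,0,0],-0.123,-0.1],[[0,0,0],-0.123,-0.1],[[0,0,0],-0.123,-0.1],[[0,0,0],-0.123,-0.1],[[0,0,0],-0.123,-0.1],[[0,0,0],-0.123,-0.1],[[0,0,0],-0.123,-0.1],[[0,0,0],-0.123,-0.1],[[0,0,0],-0.123,-0.1],[[0,0,0],-0.123,-0.1],[[0,0,0],0,-0.1],[[0,0,0],0,-0.1]])

```text
clock: 4.43
ee_pos: [0.5672, 0.0444, 0.3067]
tool_rot: [180.0, -0.0, 99.0]
force: [0.4, 0.2, -0.3]
width: 0.452
finger_force: 0.0
```

Call:
step_arm(steps=[[[0,0,2.0],0,-0.1],[[0,0,2.0],0,-0.1],[[0,0,1.2],0,-0.1],[[0,0,0.5],0,-0.1],[[0,0,0],0,-0.1],[[0,0,0],0,-1],[[0,0,0],0,-1],[[0,0,0],0,-1],[[0,0,0],0,-1],[[0,0,0],0,-1],[[0,0,0],0,-1]])

```text
clock: 5.35
ee_pos: [0.5673, 0.0444, 0.2504]
tool_rot: [180.0, 0.0, 99.2]
force: [-1.8, 1.6, 2.6]
width: 0.145
finger_force: 8.0
```

Call:
step_arm(steps=[[[-0.01,0.33,0],0.06,-1],[[-0.01,0.33,0],0.06,-1],[[-0.01,0.33,0],0.06,-1],[[-0.01,0.33,0],0.06,-1],[[-0.01,0.33,0],0.06,-1],[[-0.01,0.33,0],0.06,-1],[[-0.01,0.33,0],0.06,-1],[[-0.01,0.33,0],0.06,-1],[[-0.01,0.33,0],0.06,-1],[[-0.01,0.33,0],0.06,-1]])

```text
clock: 6.18
ee_pos: [0.5994, 0.0398, 0.2504]
tool_rot: [-180.0, 0.0, 64.6]
force: [-1.4, 0.1, 4.3]
width: 0.147
finger_force: 8.0
```

Call:
step_arm(steps=[[[-0.01,0.33,0],0.06,-1],[[-0.01,0.33,0],0.06,-1],[[-0.01,0.33,0],0.06,-1],[[-0.01,0.33,0],0.06,-1],[[-0.01,0.33,0],0.06,-1],[[-0.01,0.33,0],0.06,-1],[[-0.01,0.33,0],0.06,-1],[[-0.01,0.33,0],0.06,-1]])

```text
clock: 6.85
ee_pos: [0.6196, 0.0234, 0.2504]
tool_rot: [-180.0, 0.0, 37.1]
force: [-2.3, 0.7, 3.9]
width: 0.148
finger_force: 8.0
```

Call:
step_arm(steps=[[[-0.01,0.28,0],0.05,-1],[[-0.01,0.28,0],0.05,-1],[[-0.01,0.28,0],0.05,-1],[[-0.01,0.28,0],0.05,-1]])

```text
clock: 7.18
ee_pos: [0.6253, 0.0142, 0.2504]
tool_rot: [-179.9, 0.0, 25.7]
force: [-2.1, 2.7, 3.8]
width: 0.145
finger_force: 8.0
```

Call:
step_arm(steps=[[[0,0.15,0],0.02,-1],[[0,0.15,0],0.02,-1],[[0,0,0],0,-1]])

```text
clock: 7.43
ee_pos: [0.626, 0.0127, 0.2502]
tool_rot: [-179.7, 0.1, 23.5]
force: [-5.6, 6.7, 6.5]
width: 0.151
finger_force: 8.0
```

Call:
step_arm(steps=[[[0,0.15,0],0,-1],[[0,0.1,0],0,-1],[[0,0,0],0,-1]])

```text
clock: 7.68
ee_pos: [0.6264, 0.0119, 0.2502]
tool_rot: [-179.5, 0.1, 23.6]
force: [-6.4, 10.8, 8.4]
width: 0.145
finger_force: 8.0
```

Call:
step_arm(steps=[[[0,-0.3,0],0,0],[[0,0,0],0,0],[[0,0,0],0,0],[[0,0,0],0,0],[[0,0,-3.0],0,0],[[0,0,-4.0],0,0],[[0,0,-4.0],0,0],[[0,0,-3.0],0,0],[[0,0,0],0,0],[[0,0,0],0,0]])

```text
clock: 8.52
ee_pos: [0.6274, 0.0109, 0.3929]
tool_rot: [179.8, -0.3, 23.5]
force: [0.8, 0.5, -0.2]
width: 0.5
finger_force: 0.0
```

Call:
step_arm(steps=[[[0.1,-3.35,0],0,0],[[0.1,-3.35,0],0,0],[[0.1,-3.35,0],0,0],[[0.1,-3.35,0],0,0],[[0.1,-3.35,0],0,0],[[0.1,-3.35,0],0,0],[[0.1,-3.35,0],0,0],[[0.1,-3.35,0],0,0],[[0,0,0],-0.11,0],[[0,0,0],-0.11,0],[[0,0,0],-0.11,0],[[0,0,0],-0.11,0],[[0,0,0],-0.11,0],[[0,0,0],-0.11,0],[[0,0,0],-0.11,0],[[0,0,0],-0.11,0],[[0,0,0],0,0],[[0,0,0],0,0]])

```text
clock: 10.02
ee_pos: [0.5265, 0.26, 0.3875]
tool_rot: [-179.8, 0.1, 73.8]
force: [-0.3, -0.2, 0.0]
width: 0.501
finger_force: 0.0
```

```bash
python3 - <<'E'
from h import *
import pickle,warnings;warnings.simplefilter("ignore")
F={n:avg(n,6) for n in("top","side")};pickle.dump(F,open("F1.pkl","wb"))
T,S=F["top"],F["side"]
def blob(f,box,fn):
    l,t,r,b=box; q=f["rgb"][t:b,l:r]; w=np.clip(fn(q),0,None); v,u=np.mgrid[t:b,l:r]
    return np.array([(w*u).sum(),(w*v).sum()])/w.sum()
brass=lambda q:np.minimum(q[...,0],q[...,1]*1.2)-q[...,2]*1.35-20
red=lambda q:q[...,0]-1.35*np.maximum(q[...,1],q[...,2])-15
for n,bs,bk in(("top",(296,210,320,236),(280,170,310,205)),("side",(290,206,320,228),(318,185,350,215))):
    f=F[n];c=blob(f,bs,brass);k=blob(f,bk,red);print(n,c,ray(f,*c,.04)*1e3,"knob",ray(f,*k,.062)*1e3)
    cc=ray(f,*c,.04)
    a=np.radians(np.arange(-90,90,10))
    uv=np.array([proj(f,cc+.0205*np.array([np.cos(t),np.sin(t),0])) for t in a],np.float32)
    v=cv2.remap(f["rgb"].astype(np.float32),uv[None,:,0],uv[None,:,1],cv2.INTER_CUBIC)[0]
    print(" ".join(f"{round(np.degrees(t))}:{p[0]-p[1]:.0f}" for t,p in zip(a,v)))
a=T["rgb"].astype(np.uint8)[...,::-1];b=S["rgb"].astype(np.uint8)[...,::-1]
c=cv2.resize(a[185:255,265:345],(400,350),interpolation=cv2.INTER_CUBIC);d=cv2.resize(b[180:250,265:345],(400,350),interpolation=cv2.INTER_CUBIC)
cv2.imwrite("pics/d.png",np.hstack([c,d]))
print(robot.sense()["ee_pos"],robot.sense()["tool_rot"])
E
```

```text
top [306.57667611 222.6121908 ] [518.87417316 -32.41340746  40.        ] knob [625.71762792  13.93150376  62.        ]
-90:4 -80:4 -70:5 -60:7 -50:18 -40:28 -30:18 -20:7 -10:6 0:6 10:6 20:7 30:6 40:4 50:3 60:5 70:6 80:4
side [303.21512558 213.16357883] [520.22689499 -35.95144876  40.        ] knob [626.75070433   9.1297375   62.        ]
-90:9 -80:7 -70:6 -60:12 -50:23 -40:30 -30:25 -20:11 -10:3 0:1 10:3 20:5 30:8 40:9 50:12 60:14 70:15 80:16
[0.5268011  0.26043185 0.38975103] [ 1.79991002e+02 -7.65920050e-03  7.39508430e+01]
```

View pics/d.png

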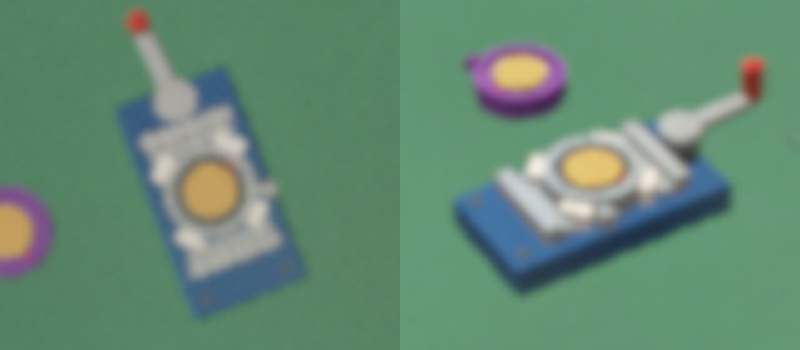

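Call:
step_arm(steps=[[[0,0,2.0],0,0],[[0,0,2.0],0,0],[[0,0,2.0],0,0],[[0,0,2.0],0,0],[[0,0,1.4],0,0],[[0,0,0],0,0],[[0,0,0],0,0],[[0,0,0],0,-1],[[0,0,0],0,-1],[[0,0,0],0,-1],[[0,0,0],0,-1],[[0,0,0],0,-1],[[0,0,0],0,-1]], squeeze=40)

```text
clock: 11.7
ee_pos: [0.527, 0.2605, 0.2963]
tool_rot: [180.0, -0.0, 74.0]
force: [-0.9, -0.9, 2.2]
width: 0.147
finger_force: 40.0
```

Call:
step_arm(steps=[[[0,0,-1.0],0,-1],[[0,0,-1.5],0,-1],[[0,0,-1.5],0,-1],[[0,0,0],0,-1],[[0,0,0],0,-1],[[-1.0,0,0],0,-1],[[-1.0,0,0],0,-1],[[0,0,0],0,-1],[[0,0,0],0,-1],[[0,0,0.5],0,-1],[[0,0,0.4],0,-1],[[0,0,0.2],0,-1],[[0,0,0],0,-1],[[0,0,0],0,-1]])

```text
clock: 12.87
ee_pos: [0.5212, 0.2413, 0.3241]
tool_rot: [-180.0, 0.0, 74.0]
force: [0.1, -0.3, -0.9]
width: 0.149
finger_force: 40.0
```

Call:
step_arm(steps=[[[0,0,0.1],0,-1],[[0,0,0.1],0,-1],[[0,0,0],0,-1],[[0,0,0],0,-1]])

```text
clock: 13.2
ee_pos: [0.5214, 0.2413, 0.3228]
tool_rot: [180.0, -0.0, 74.0]
force: [0.2, -0.0, -1.0]
width: 0.147
finger_force: 40.0
```

Call:
step_arm(steps=[[[0,0,0.1],0,-1],[[0,0,0.1],0,-1],[[0,0,0],0,-1],[[0,0,0],0,-1]])

```text
clock: 13.53
ee_pos: [0.5215, 0.2413, 0.322]
tool_rot: [179.9, -0.0, 74.0]
force: [-1.7, -0.4, 4.6]
width: 0.147
finger_force: 40.0
```

Call:
step_arm(steps=[[[0,0,-1.0],0,-1],[[0,0,-2.0],0,-1],[[-3.31,1.185,0],0,-1],[[-3.31,1.185,0],0,-1],[[-3.31,1.185,0],0,-1],[[-3.31,1.185,0],0,-1],[[-3.31,1.185,0],0,-1],[[-3.31,1.185,0],0,-1],[[-3.31,1.185,0],0,-1],[[-3.31,1.185,0],0,-1],[[0,0,0],0,-1],[[0,0,0],0,-1],[[0,0,1.0],0,-1],[[0,0,1.0],0,-1],[[0,0,0.4],0,-1],[[0,0,0],0,-1],[[0,0,0],0,-1]])

```text
clock: 14.95
ee_pos: [0.5389, -0.0384, 0.3256]
tool_rot: [-179.9, 0.0, 74.1]
force: [-0.4, 0.0, -1.1]
width: 0.146
finger_force: 40.0
```

```bash
python3 - <<'E'
from h import *
import pickle,warnings;warnings.simplefilter("ignore")
F={n:avg(n,8) for n in("top","side")};pickle.dump(F,open("F2.pkl","wb"))
s=robot.sense();print(s["ee_pos"],s["tool_rot"],s["force"])
S=F["side"];b=S["rgb"].astype(np.uint8)[...,::-1];a=F["top"]["rgb"].astype(np.uint8)[...,::-1]
d=cv2.resize(b[180:235,285:345],(600,550),interpolation=cv2.INTER_CUBIC)
c=cv2.resize(a[190:245,290:310],(200,550),interpolation=cv2.INTER_CUBIC)
cv2.imwrite("pics/e.png",np.hstack([d,c]))
q=S["rgb"]
for r in range(186,228): print(r,[f"{int(p[0])},{int(p[1])},{int(p[2])}" for p in q[r,300:320]] if r in range(196,222,1) and 0 else "",end="")
E
```

```text
[ 0.53919636 -0.03955299  0.32664588] [-1.79998625e+02 -1.27405296e-03  7.39485707e+01] [-0.79283275 -0.58140782 -1.3338362 ]
186 187 188 189 190 191 192 193 194 195 196 197 198 199 200 201 202 203 204 205 206 207 208 209 210 211 212 213 214 215 216 217 218 219 220 221 222 223 224 225 226 227
```

View pics/e.png

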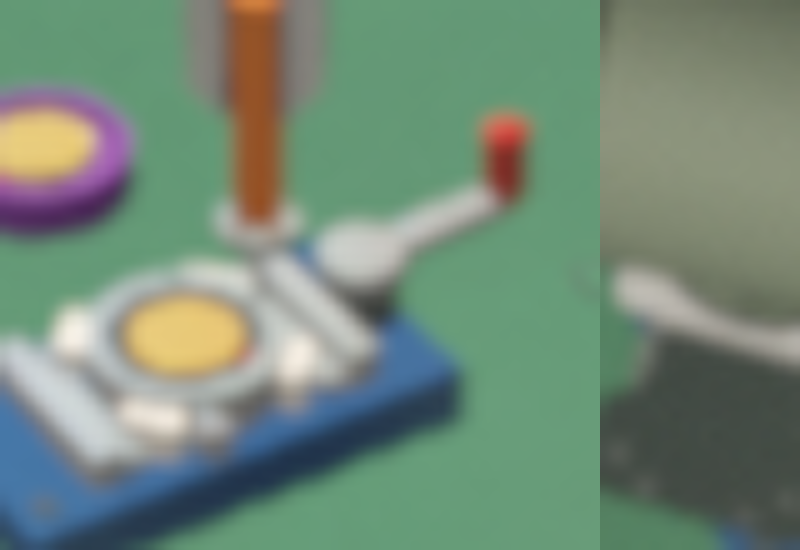

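```bash
python3 - <<'E'
from h import *
import pickle
F=pickle.load(open("F2.pkl","rb"));S=F["side"];q=S["rgb"]
x,y=.5392,-.0396
print("collar pred",proj(S,(x,y,.0823)),"handle bottom",proj(S,(x,y,.0843)))
for z in(.09,.10,.11,.12):
    u,v=proj(S,(x,y,z)); r=int(round(v)); 
    row=cv2.remap(q.astype(np.float32),np.arange(300,325,dtype=np.float32)[None],np.full((1,25),v,np.float32),cv2.INTER_LINEAR)[0]
    w=np.clip(row[:,0]-row[:,1]*1.1,0,None); w[w<.2*w.max()]=0; c=(w*np.arange(300,325)).sum()/w.sum(); print("handle z",z,"pred u",u.round(2),"seen",c.round(2))
# collar: brightness, low saturation
g=q[196:212,302:322]; 
print("columns 302..321 gray R-G (collar less negative)")
for i,r in enumerate(g): print(196+i," ".join(f"{int(p[0]-p[1]):4d}" for p in r))
def blob(f,box,fn):
    l,t,r,b=box; p=f["rgb"][t:b,l:r]; w=np.clip(fn(p),0,None); v,u=np.mgrid[t:b,l:r]
    return np.array([(w*u).sum(),(w*v).sum()])/w.sum()
brass=lambda q:np.minimum(q[...,0],q[...,1]*1.2)-q[...,2]*1.35-20
c=blob(S,(290,206,320,228),brass);print(c,ray(S,*c,.04))
for z in(.0823,.0543): print("1mm dx,dy px",proj(S,(x+.01,y,z))-proj(S,(x,y,z)),proj(S,(x,y+.01,z))-proj(S,(x,y,z)))
E
```

```text
collar pred [309.62131014 201.72507536] handle bottom [309.61498829 201.17310081]
handle z 0.09 pred u 309.6 seen 310.39
handle z 0.1 pred u 309.56 seen 310.39
handle z 0.11 pred u 309.53 seen 310.38
handle z 0.12 pred u 309.5 seen 310.16
columns 302..321 gray R-G (collar less negative)
196  -53  -53  -53  -54  -52  -31   15   54   65   63   40   -4  -39  -51  -52  -51  -52  -52  -51  -51
197  -53  -53  -54  -54  -52  -31   15   54   65   63   40   -4  -39  -51  -52  -52  -52  -51  -51  -51
198  -53  -53  -53  -54  -51  -31   14   53   66   63   40   -3  -39  -50  -53  -52  -52  -52  -52  -51
199  -53  -52  -53  -53  -47  -27   13   52   65   64   39   -1  -34  -49  -52  -52  -52  -52  -52  -51
200  -53  -53  -53  -50  -38  -18   11   48   65   62   38    2  -22  -41  -51  -52  -51  -50  -50  -49
201  -53  -53  -53  -47  -29  -11   11   41   57   55   32    6  -12  -32  -47  -49  -44  -38  -35  -36
202  -53  -53  -53  -46  -25   -7    7   24   31   31   21    5   -9  -29  -42  -36  -25  -18  -16  -15
203  -53  -53  -53  -49  -32  -12    0    6    8   10   10    0  -13  -32  -34  -20 
[... 347 characters left out ...]
 -7   -4   -3   -5   -4   -1    0   -1   -3   -2   -2   -5   -8   -6   -3   -3   -2   -1
208   -6   -2   -2   -1   -2   -3   -3   -2   -1   -1   -2   -3   -2   -3   -3   -2   -1   -1   -1    0
209   15   17   17   13    8    1   -3   -4   -3   -2   -2   -2   -3   -2   -2    0    0    0    0    0
210   28   29   30   29   26   20    9    0   -4   -4   -3   -2   -3   -3   -2   -1    0    0   -1   -2
211   29   30   31   32   32   30   24   10   -3   -5   -5   -3   -2   -3   -2   -2   -1    0    0   -1
[303.22089895 213.1659407 ] [ 0.52024173 -0.03596579  0.04      ]
1mm dx,dy px [ 3.39269641 -0.40102554] [-0.62319867 -2.02728373]
1mm dx,dy px [ 3.34518511 -0.40604029] [-0.61508994 -2.04739609]
```

Call:
step_arm(steps=[[[-0.02,-0.07,0],0,-1],[[0,0,0.5],0,-1],[[0,0,0.5],0,-1],[[0,0,0.2],0,-1],[[0,0,0.1],0,-1],[[0,0,0.1],0,-1],[[0,0,0.05],0,-1],[[0,0,0.05],0,-1],[[0,0,0],0,-1],[[0,0,0],0,-1]])

```text
clock: 16.58
ee_pos: [0.5386, -0.0395, 0.3118]
tool_rot: [180.0, -0.0, 74.0]
force: [0.1, 0.0, 0.4]
width: 0.147
finger_force: 40.0
```

Call:
step_arm(steps=[[[0,0,0.05],0,-1],[[0,0,0.05],0,-1],[[0,0,0],0,-1],[[0,0,0],0,-1]])

```text
clock: 16.92
ee_pos: [0.5385, -0.0395, 0.3106]
tool_rot: [-180.0, 0.0, 74.0]
force: [-0.4, -0.1, -0.3]
width: 0.144
finger_force: 40.0
```

Call:
step_arm(steps=[[[0,0,0.1],0,-1],[[0,0,0.1],0,-1],[[0,0,0],0,-1],[[0,0,0],0,-1]])

```text
clock: 17.25
ee_pos: [0.5386, -0.0395, 0.3087]
tool_rot: [180.0, -0.0, 74.0]
force: [0.5, -0.3, -0.4]
width: 0.149
finger_force: 40.0
```

Call:
step_arm(steps=[[[0,0,0.07],0,-1],[[0,0,0],0,-1],[[0,0,0],0,-1]])

```text
clock: 17.5
ee_pos: [0.5386, -0.0395, 0.3081]
tool_rot: [180.0, -0.0, 74.0]
force: [0.1, 0.3, 1.2]
width: 0.149
finger_force: 40.0
```

Call:
step_arm(steps=[[[0,0,-0.08],0,-1],[[0.028,0.096,0],0,-1],[[0.028,0.096,0],0,-1],[[0,0,0],0,-1],[[0,0,0],0,-1]])

```text
clock: 17.92
ee_pos: [0.5402, -0.0395, 0.3085]
tool_rot: [-179.9, 0.0, 74.0]
force: [-2.2, 0.2, 1.0]
width: 0.146
finger_force: 40.0
```

Call:
step_arm(steps=[[[-0.055,-0.192,0],0,-1],[[-0.028,-0.096,0],0,-1],[[-0.028,-0.096,0],0,-1],[[0,0,0],0,-1],[[0,0,0],0,-1]])

```text
clock: 18.33
ee_pos: [0.5365, -0.0395, 0.3088]
tool_rot: [180.0, -0.0, 74.0]
force: [-0.0, -0.7, -0.3]
width: 0.154
finger_force: 40.0
```

Call:
step_arm(steps=[[[-0.022,-0.077,0],0,-1],[[0,0,0],0,-1],[[0,0,0],0,-1]])

```text
clock: 18.58
ee_pos: [0.5357, -0.0395, 0.3088]
tool_rot: [180.0, -0.0, 74.0]
force: [0.6, 0.4, -0.3]
width: 0.147
finger_force: 40.0
```

Call:
step_arm(steps=[[[-0.022,-0.077,0],0,-1],[[0,0,0],0,-1],[[0,0,0],0,-1]])

```text
clock: 18.83
ee_pos: [0.5351, -0.0395, 0.3089]
tool_rot: [179.9, -0.0, 74.0]
force: [2.1, 0.2, -1.7]
width: 0.148
finger_force: 40.0
```

Call:
step_arm(steps=[[[0.038,0.132,0],0,-1],[[0.038,0.132,0],0,-1],[[0,0,0.1],0,-1],[[0,0,0.1],0,-1],[[0,0,0.1],0,-1],[[0,0,0],0,-1],[[0,0,0],0,-1]])

```text
clock: 19.42
ee_pos: [0.5377, -0.0395, 0.3061]
tool_rot: [180.0, -0.0, 74.0]
force: [-1.2, 0.2, 3.5]
width: 0.147
finger_force: 40.0
```

Call:
step_arm(steps=[[[0,0,0.07],0,-1],[[0,0,0],0,-1],[[0,0,0],0,-1]])

```text
clock: 19.67
ee_pos: [0.5377, -0.0395, 0.3054]
tool_rot: [180.0, -0.0, 74.0]
force: [-1.1, 0.7, 5.0]
width: 0.147
finger_force: 40.0
```

Call:
step_arm(steps=[[[0,0,0.04],0,-1],[[0,0,0],0,-1],[[0,0,0],0,-1]])

```text
clock: 19.92
ee_pos: [0.5378, -0.0395, 0.3052]
tool_rot: [180.0, -0.0, 74.0]
force: [-1.7, -0.1, 6.6]
width: 0.15
finger_force: 40.0
```

```bash
cat > arc.py <<'E'
import sys,numpy as np
cx,cy,a0,a1,n,r=map(float,sys.argv[1:7]); n=int(n)
yaw=np.radians(74.0);X=np.array([np.cos(yaw),np.sin(yaw)]);Y=np.array([np.sin(yaw),-np.cos(yaw)])
a=np.radians(np.linspace(a0,a1,n+1));P=np.c_[cx+r*np.cos(a),cy+r*np.sin(a)]
if len(sys.argv)>8: P[0]=[float(sys.argv[7]),float(sys.argv[8])]
d=np.diff(P,axis=0)/10
print([[round(float(q@X),3),round(float(q@Y),3)] for q in d],P[0],P[-1])
E
python3 arc.py 517.6 -35 -12.5 -40.5 6 20.75; python3 arc.py 517.6 -35 -40.5 -76.5 10 20.75
```

```text
[[-0.169, 0.003], [-0.169, -0.01], [-0.167, -0.024], [-0.165, -0.038], [-0.161, -0.051], [-0.156, -0.064]] [537.85814215 -39.49112199] [533.37842379 -48.476047  ]
[[-0.117, -0.058], [-0.113, -0.065], [-0.109, -0.072], [-0.104, -0.079], [-0.099, -0.085], [-0.093, -0.091], [-0.087, -0.097], [-0.081, -0.102], [-0.075, -0.107], [-0.068, -0.111]] [533.37842379 -48.476047  ] [522.4439913  -55.17667585]
```

```bash
python3 arc.py 517.6 -35 -12.5 -40.5 9 20.75
```

```text
[[-0.113, 0.004], [-0.113, -0.002], [-0.112, -0.008], [-0.112, -0.014], [-0.111, -0.021], [-0.109, -0.027], [-0.108, -0.032], [-0.106, -0.038], [-0.104, -0.044]] [537.85814215 -39.49112199] [533.37842379 -48.476047  ]
```

Call:
step_arm(steps=[[[-0.113,0.004,0],0,-1],[[-0.113,-0.002,0],0,-1],[[-0.112,-0.008,0],0,-1],[[-0.112,-0.014,0],0,-1],[[-0.111,-0.021,0],0,-1],[[-0.109,-0.027,0],0,-1],[[-0.108,-0.032,0],0,-1],[[-0.106,-0.038,0],0,-1],[[-0.104,-0.044,0],0,-1]])

```text
clock: 20.67
ee_pos: [0.5337, -0.0479, 0.3053]
tool_rot: [179.9, -0.2, 73.9]
force: [0.9, 3.2, 4.9]
width: 0.146
finger_force: 40.0
```

Call:
step_arm(steps=[[[0,0,0.04],0,-1],[[-0.117,-0.058,0],0,-1],[[-0.113,-0.065,0],0,-1],[[-0.109,-0.072,0],0,-1],[[-0.104,-0.079,0],0,-1],[[-0.099,-0.085,0],0,-1]])

```text
clock: 21.17
ee_pos: [0.5294, -0.0521, 0.3054]
tool_rot: [179.7, -0.2, 73.9]
force: [1.6, 3.4, 4.2]
width: 0.147
finger_force: 40.0
```

```bash
python3 - <<'E'
from h import *
s=robot.sense();print(s["ee_pos"],s["force"],s["wrist_torque"])
E
python3 arc.py 517.6 -35 -58.5 -91 10 20.75;python3 arc.py 517.6 -35 -91 -123.5 10 20.75;python3 arc.py 517.6 -35 -123.5 -156 10 20.75;python3 arc.py 517.6 -35 -156 -188.5 10 20.75
```

```text
[ 0.52935859 -0.05211171  0.30536296] [1.63591274 3.39737107 4.16284623] [ 0.88469759 -0.67634992  0.04645058]
[[-0.084, -0.082], [-0.08, -0.087], [-0.075, -0.091], [-0.069, -0.095], [-0.064, -0.099], [-0.058, -0.102], [-0.052, -0.105], [-0.046, -0.108], [-0.04, -0.111], [-0.034, -0.113]] [528.44184522 -52.69228341] [517.23786257 -55.74683967]
[[-0.027, -0.114], [-0.021, -0.116], [-0.014, -0.117], [-0.007, -0.117], [-0.001, -0.118], [0.006, -0.118], [0.013, -0.117], [0.019, -0.116], [0.026, -0.115], [0.032, -0.113]] [517.23786257 -55.74683967] [506.14730755 -52.30313081]
[[0.039, -0.111], [0.045, -0.109], [0.051, -0.106], [0.057, -0.103], [0.063, -0.1], [0.068, -0.096], [0.073, -0.092], [0.079, -0.088], [0.083, -0.083], [0.088, -0.078]] [506.14730755 -52.30313081] [498.64393175 -43.43978534]
[[0.092, -0.073], [0.096, -0.068], [0.1, -0.062], [0.103, -0.056], [0.106, -0.05], [0.109, -0.044], [0.111, -0.038], [0.113, -0.032], [0.115, -0.025], [0.116, -0.019]] [498.64393175 -43.43978534] [497.07792084 -31.93295472]
```

Call:
step_arm(steps=[[[0,0,0.06],0,-1],[[0,0,0],0,-1]])

```text
clock: 21.33
ee_pos: [0.5293, -0.0523, 0.3051]
tool_rot: [179.8, -0.1, 73.9]
force: [1.5, 2.3, 7.7]
width: 0.145
finger_force: 40.0
```

Call:
step_arm(steps=[[[-0.084,-0.082,0],0,-1],[[-0.08,-0.087,0],0,-1],[[-0.075,-0.091,0],0,-1],[[-0.069,-0.095,0],0,-1],[[-0.064,-0.099,0.01],0,-1]])

```text
clock: 21.75
ee_pos: [0.5245, -0.0545, 0.3052]
tool_rot: [179.6, -0.2, 73.9]
force: [2.9, 4.8, 6.5]
width: 0.144
finger_force: 40.0
```

```bash
python3 - <<'E'
from h import *
s=robot.sense();p=s["ee_pos"]*1e3;f=s["force"];d=p[:2]-[517.6,-35];r=np.hypot(*d);u=d/r;print(p,f,"r",r,"ang",np.degrees(np.arctan2(d[1],d[0])),"rad",f[:2]@u,"tan",f[:2]@[-u[1],u[0]])
E
```

```text
[524.51218575 -54.48192912 305.21186334] [2.88426424 4.78225427 6.48941446] r 20.671813519894677 ang -70.46532201355859 rad -3.5425517232930575 tan 4.317321324041678
```

```bash
python3 arc.py 517.6 -34 -76 -92.5 6 20.6 523.06 -55.02
```

```text
[[0.039, -0.161], [-0.043, -0.089], [-0.039, -0.091], [-0.034, -0.093], [-0.03, -0.094], [-0.025, -0.096]] [523.06 -55.02] [516.70144062 -54.58039336]
```

Call:
step_arm(steps=[[[0.02,-0.08,0],0,-1],[[0.02,-0.08,0],0,-1],[[-0.043,-0.089,0],0,-1],[[-0.039,-0.091,0],0,-1],[[-0.034,-0.093,0.01],0,-1],[[-0.03,-0.094,0],0,-1],[[-0.025,-0.096,0],0,-1]])

```text
clock: 22.33
ee_pos: [0.5183, -0.0549, 0.3053]
tool_rot: [179.5, -0.1, 73.9]
force: [4.3, 0.8, 5.3]
width: 0.147
finger_force: 40.0
```

```bash
cat > st.py <<'E'
from h import *
import sys
C=np.array([float(sys.argv[1]),float(sys.argv[2])])
s=robot.sense();p=s["ee_pos"]*1e3;f=s["force"];d=p[:2]-C;r=np.hypot(*d);u=d/r;print(p,f,"r",r,"ang",np.degrees(np.arctan2(d[1],d[0])),"rad",f[:2]@u,"tan",f[:2]@[-u[1],u[0]],s["tool_rot"])
E
python3 st.py 517.6 -34; python3 arc.py 517.6 -34 -92.5 -125 10 20.6;python3 arc.py 517.6 -34 -125 -157.5 10 20.6;
```

```text
[518.30940493 -54.90971719 305.2839626 ] [4.31170243 0.7857298  5.33087643] r 20.921747731498844 ang -88.05686878252783 rad -0.6390787759234097 tan 4.33586525455411 [ 1.79527972e+02 -5.31203392e-02  7.39424540e+01]
[[-0.024, -0.114], [-0.018, -0.116], [-0.011, -0.116], [-0.004, -0.117], [0.002, -0.117], [0.009, -0.116], [0.016, -0.116], [0.022, -0.115], [0.029, -0.113], [0.035, -0.112]] [516.70144062 -54.58039336] [505.78432541 -50.87453211]
[[0.041, -0.109], [0.047, -0.107], [0.053, -0.104], [0.059, -0.101], [0.065, -0.097], [0.07, -0.093], [0.075, -0.089], [0.08, -0.085], [0.085, -0.08], [0.089, -0.075]] [505.78432541 -50.87453211] [498.56808163 -41.88327871]
```

Call:
step_arm(steps=[[[-0.024,-0.114,0.02],0,-1],[[-0.018,-0.116,0.02],0,-1],[[-0.011,-0.116,0],0,-1],[[-0.004,-0.117,0.01],0,-1],[[0.002,-0.117,0],0,-1],[[0.009,-0.116,0.01],0,-1]])

```text
clock: 22.83
ee_pos: [0.5116, -0.0539, 0.3051]
tool_rot: [179.5, 0.0, 74.0]
force: [2.4, -0.5, 7.5]
width: 0.144
finger_force: 40.0
```

```bash
python3 st.py 517.6 -34
```

```text
[511.60801252 -53.88891291 305.10400461] [ 2.42717718 -0.54938131  7.49333471] r 20.771922651639166 ang -106.76612279388613 rad -0.1741301626416894 tan 2.4824760961067724 [1.79484996e+02 3.92682875e-02 7.39571532e+01]
```

Call:
step_arm(steps=[[[0.016,-0.116,0],0,-1],[[0.022,-0.115,0],0,-1],[[0.029,-0.113,0],0,-1],[[0.035,-0.112,0],0,-1],[[0.041,-0.109,0],0,-1],[[0.047,-0.107,0],0,-1]])

```text
clock: 23.33
ee_pos: [0.5056, -0.0507, 0.3051]
tool_rot: [179.5, 0.2, 74.0]
force: [1.4, -2.7, 7.2]
width: 0.147
finger_force: 40.0
```

```bash
python3 st.py 517.6 -34
```

```text
[505.55249721 -50.73367472 305.11643559] [ 1.42906532 -2.66805322  7.21717704] r 20.619364516112842 ang -125.75221173593822 rad 1.3302867001407839 tan 2.718652788650524 [1.79496904e+02 1.54762174e-01 7.39767225e+01]
```

Call:
step_arm(steps=[[[0.03,-0.115,0],0,-1],[[0.037,-0.112,0],0,-1],[[0.065,-0.097,0],0,-1],[[0.07,-0.093,0],0,-1],[[0.075,-0.089,0],0,-1],[[0.08,-0.085,0],0,-1]])

```text
clock: 23.83
ee_pos: [0.5008, -0.0456, 0.3051]
tool_rot: [179.5, 0.1, 74.0]
force: [1.7, -3.0, 7.5]
width: 0.147
finger_force: 40.0
```

```bash
python3 st.py 517.6 -34;python3 arc.py 517.6 -34 -151 -186.7 12 21
```

```text
[500.78865504 -45.60121527 305.09850051] [ 1.71183677 -3.04829252  7.47562852] r 20.425707213044216 ang -145.39112155624798 rad 0.32241818292870406 tan 3.481166318903011 [1.79519481e+02 1.45530357e-01 7.39738072e+01]
[[0.079, -0.075], [0.083, -0.071], [0.086, -0.066], [0.09, -0.062], [0.093, -0.057], [0.096, -0.052], [0.098, -0.047], [0.101, -0.042], [0.103, -0.037], [0.104, -0.031], [0.106, -0.026], [0.107, -0.02]] [499.23298615 -44.18100203] [496.74341636 -31.54991452]
```

Call:
step_arm(steps=[[[0.079,-0.075,0],0,-1],[[0.083,-0.071,0],0,-1],[[0.086,-0.066,0],0,-1],[[0.09,-0.062,0],0,-1],[[0.093,-0.057,0],0,-1]])

```text
clock: 24.25
ee_pos: [0.4984, -0.0407, 0.305]
tool_rot: [179.6, 0.2, 74.0]
force: [0.2, -3.1, 9.0]
width: 0.147
finger_force: 40.0
```

```bash
python3 st.py 517.6 -34
```

```text
[498.42887284 -40.67422261 305.02656126] [ 0.19924593 -3.12196007  9.03132657] r 20.299688767192972 ang -160.8049850229268 rad 0.8382831683431576 tan 3.0139036014117275 [179.61549458   0.19829803  73.98600189]
```

Pressing 10 N; ease a bit and go on.

Call:
step_arm(steps=[[[0.09,-0.06,-0.02],0,-1],[[0.095,-0.055,-0.01],0,-1],[[0.101,-0.042,0],0,-1],[[0.103,-0.037,0],0,-1]])

```text
clock: 24.58
ee_pos: [0.4973, -0.0364, 0.305]
tool_rot: [179.7, 0.2, 74.0]
force: [-0.2, -4.0, 8.6]
width: 0.148
finger_force: 40.0
```

```bash
python3 st.py 517.6 -34
```

```text
[497.32167345 -36.36906848 305.00565391] [-0.24931027 -4.01781216  8.56938848] r 20.41624385848301 ang -173.33647743773085 rad 0.7138466478098414 tan 3.9617411772022804 [179.69453104   0.21834213  73.9903684 ]
```

Call:
step_arm(steps=[[[0.104,-0.031,-0.01],0,-1],[[0.106,-0.026,0],0,-1],[[0,0,0],0,-1]])

```text
clock: 24.83
ee_pos: [0.4973, -0.0339, 0.305]
tool_rot: [179.7, 0.2, 74.0]
force: [-0.1, -1.9, 8.6]
width: 0.144
finger_force: 40.0
```

```bash
python3 st.py 517.6 -34
```

```text
[497.31835578 -33.91890512 305.02455025] [-0.08554121 -1.90181418  8.62631802] r 20.281806346128235 ang 179.77090763999422 rad 0.07793630211789616 tan 1.902141005841423 [1.79709651e+02 1.64631940e-01 7.39862440e+01]
```

Call:
step_arm(steps=[[[0.107,-0.02,-0.01],0,-1],[[0.108,-0.014,0],0,-1],[[0.109,-0.008,0],0,-1]])

```text
clock: 25.08
ee_pos: [0.4977, -0.0308, 0.305]
tool_rot: [179.7, 0.2, 74.0]
force: [-0.8, -3.1, 8.7]
width: 0.146
finger_force: 40.0
```

```bash
python3 st.py 517.6 -34
```

```text
[497.72283769 -30.81658759 305.03080476] [-0.82157598 -3.11244071  8.73622338] r 20.13046686560026 ang 170.90110491871567 rad 0.3190396287160027 tan 3.203199651207451 [179.73238824   0.1865995   73.98151967]
```

Call:
step_arm(steps=[[[0.109,-0.002,0],0,-1],[[0.109,0.004,0],0,-1],[[0,0,0],0,-1]])

```text
clock: 25.33
ee_pos: [0.4982, -0.0285, 0.305]
tool_rot: [179.8, 0.2, 74.0]
force: [-0.8, -2.0, 8.7]
width: 0.147
finger_force: 40.0
```

```bash
python3 st.py 517.6 -34
```

```text
[498.23419129 -28.49973068 304.98814963] [-0.83896735 -1.96202335  8.73687746] r 20.13175376369165 ang 164.14441418803702 rad 0.2709959846330987 tan 2.1165923149240755 [1.79775993e+02 1.63219198e-01 7.39896961e+01]
```

Call:
step_arm(steps=[[[0.11,0.008,0],0,-1],[[0.11,0.014,-0.01],0,-1],[[0.109,0.02,0],0,-1],[[0,0,0],0,-1]])

```text
clock: 25.67
ee_pos: [0.4991, -0.0263, 0.3049]
tool_rot: [179.8, 0.4, 74.0]
force: [-2.2, -5.3, 9.8]
width: 0.147
finger_force: 40.0
```

```bash
python3 st.py 517.6 -34
```

```text
[499.14014864 -26.3301096  304.93524914] [-2.18516957 -5.25961801  9.76567195] r 19.98983068530301 ang 157.4375861006595 rad -0.00013948506954231647 tan 5.695484846124138 [179.83540604   0.38764545  74.03847982]
```

Call:
step_arm(steps=[[[0.1,0.02,-0.03],0,-1],[[0,0,0],0,-1],[[0,0,0],0,-1]])

```text
clock: 25.92
ee_pos: [0.4995, -0.0257, 0.305]
tool_rot: [179.9, 0.4, 74.0]
force: [-2.7, -6.3, 9.1]
width: 0.142
finger_force: 40.0
```

```bash
python3 st.py 517.6 -34
```

```text
[499.45420725 -25.65890618 305.01163419] [-2.70070835 -6.26741676  9.12366086] r 19.971070091579566 ang 155.31313220285978 rad -0.16376775358425388 tan 6.822574189454105 [179.85391023   0.41225785  74.02898466]
```

Call:
step_arm(steps=[[[0,0,-0.15],0,-1],[[0,0,-0.2],0,-1],[[-0.1,0,-0.1],0,-1],[[-0.1,0,-0.1],0,-1],[[0,0,-0.5],0,-1],[[0,0,-1.5],0,-1],[[0,0,-4.0],0,-1],[[0,0,-4.0],0,-1],[[0,0,0],0,-1],[[0,0,0],0,-1]])

```text
clock: 26.75
ee_pos: [0.4993, -0.0252, 0.4119]
tool_rot: [179.7, -0.1, 74.0]
force: [-0.1, -0.1, -1.9]
width: 0.145
finger_force: 40.0
```

```bash
python3 st.py 517.6 -34; python3 - <<'E'
from h import *
import warnings;warnings.simplefilter("ignore")
F={n:avg(n,6) for n in("top","side")}
import pickle;pickle.dump(F,open("F3.pkl","wb"))
f=F["side"]; cc=np.array([.52024,-.03597,.04])
a=np.radians(np.arange(0,360,10))
uv=np.array([proj(f,cc+.0205*np.array([np.cos(t),np.sin(t),0])) for t in a],np.float32)
v=cv2.remap(f["rgb"].astype(np.float32),uv[None,:,0],uv[None,:,1],cv2.INTER_CUBIC)[0]
print(" ".join(f"{round(np.degrees(t))}:{p[0]-p[1]:.0f}/{p[1]-p[2]:.0f}" for t,p in zip(a,v)))
# pot: red rim pixels near z=.07
for n,f in F.items():
    w=pts(f);q=f["rgb"];m=(q[...,0]>q[...,1]*1.8)&(abs(w[...,2]-.07)<.006)&(abs(w[...,0]-.5)<.12)&(abs(w[...,1]+.26)<.1)
    vv,uu=np.nonzero(m);P=np.array([ray(f,x,y,.07)[:2]*1e3 for x,y in zip(uu,vv)],np.float32)
    if len(P)>5: print(n,len(P),cv2.minAreaRect(P))
b=F["side"]["rgb"].astype(np.uint8)[...,::-1];a=F["top"]["rgb"].astype(np.uint8)[...,::-1]
cv2.imwrite("pics/f.png",np.hstack([cv2.resize(b[185:305,265:365],(480,576),interpolation=cv2.INTER_CUBIC),cv2.resize(a[190:250,350:400],(320,384),interpolation=cv2.INTER_CUBIC,).repeat(1,0) if 0 else cv2.copyMakeBorder(cv2.resize(a[190:250,350:400],(320,384),interpolation=cv2.INTER_CUBIC),0,192,0,0,cv2.BORDER_CONSTANT)]))
E
```

```text
[499.27040822 -25.18314533 411.92412126] [-0.1148782  -0.13222688 -1.94301343] r 20.33988351071879 ang 154.31163062522282 rad 0.04620701467821064 tan 0.16895520444281414 [ 1.79686606e+02 -8.48071165e-02  7.39749526e+01]
0:1/9 10:4/12 20:5/12 30:8/17 40:10/19 50:12/22 60:14/24 70:14/24 80:16/27 90:15/28 100:14/27 110:13/26 120:14/25 130:15/26 140:19/23 150:27/19 160:37/17 170:33/14 180:20/13 190:10/12 200:7/14 210:8/15 220:9/18 230:9/18 240:9/21 250:10/21 260:9/18 270:9/17 280:8/15 290:6/15 300:5/14 310:3/13 320:-0/8 330:1/10 340:-1/8 350:-0/7
top 35 ((477.77215576171875, -270.67120361328125), (34.42091751098633, 40.412925720214844), 20.378522872924805)
side 94 ((474.7774658203125, -279.8465576171875), (40.86268615722656, 43.08674240112305), 16.746294021606445)
```

View pics/f.png

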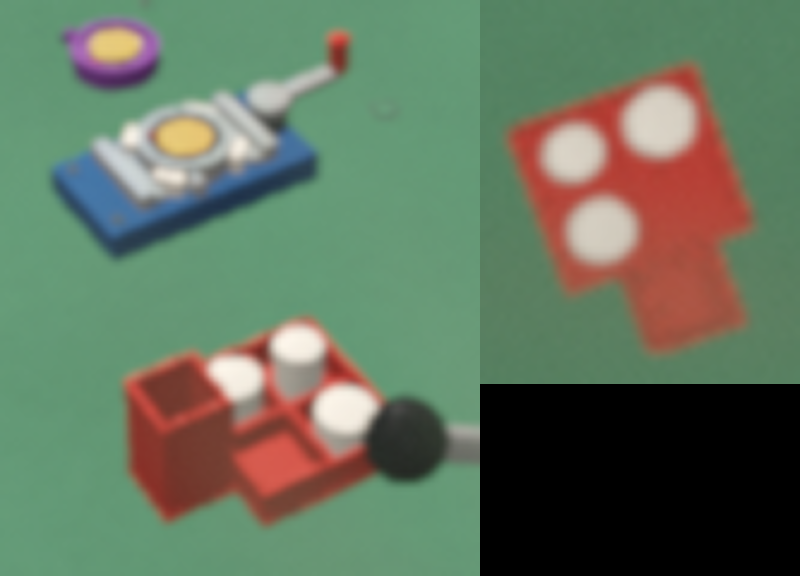

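```bash
python3 - <<'E'
from h import *
import pickle
F=pickle.load(open("F3.pkl","rb"))
print(ray(F["top"],381.8,236.8,.07),ray(F["side"],302.4,266.0,.07),tri([F["top"],F["side"]],[(381.8,236.8),(302.4,266.0)]))
E
```

```text
[ 0.47218595 -0.27022805  0.07      ] [ 0.47738012 -0.27667116  0.07      ] (array([ 0.4752242 , -0.27139018,  0.06470062]), np.float64(0.004127336739092415))
```

Call:
step_arm(steps=[[[-3.5,0.636,0],0,-1],[[-3.5,0.636,0],0,-1],[[-3.5,0.636,0],0,-1],[[-3.5,0.636,0],0,-1],[[-3.5,0.636,0],0,-1],[[-3.5,0.636,0],0,-1],[[-3.5,0.636,0],0,-1],[[0,0,0],0,-1],[[0,0,2.0],0,-1],[[0,0,2.0],0,-1],[[0,0,2.0],0,-1],[[0,0,0],0,-1],[[0,0,0],0,-1]])

```text
clock: 28.43
ee_pos: [0.4734, -0.2725, 0.3481]
tool_rot: [-179.8, -0.1, 74.0]
force: [-0.6, -0.5, -0.0]
width: 0.146
finger_force: 40.0
```

```bash
python3 - <<'E'
from h import *
import warnings;warnings.simplefilter("ignore")
f=avg("side",6);s=robot.sense();p=s["ee_pos"];print(p)
q=f["rgb"]
for z in(.352,):
    for h in(.0,.0565,.002):pass
zo=p[2]-.2463
print("collar pred px",proj(f,(p[0],p[1],zo+.002)),"tip",proj(f,(p[0],p[1],zo-.0257)),"pot top pred",proj(f,(.4745,-.273,.07)))
b=q.astype(np.uint8)[...,::-1]
cv2.imwrite("pics/g.png",cv2.resize(b[230:300,270:350],(800,600),interpolation=cv2.INTER_CUBIC))
E
```

```text
[ 0.474153   -0.27338136  0.35079092]
collar pred px [300.53889999 254.48861329] tip [300.79441023 262.68726059] pot top pred [300.98787607 265.10162549]
```

View pics/g.png

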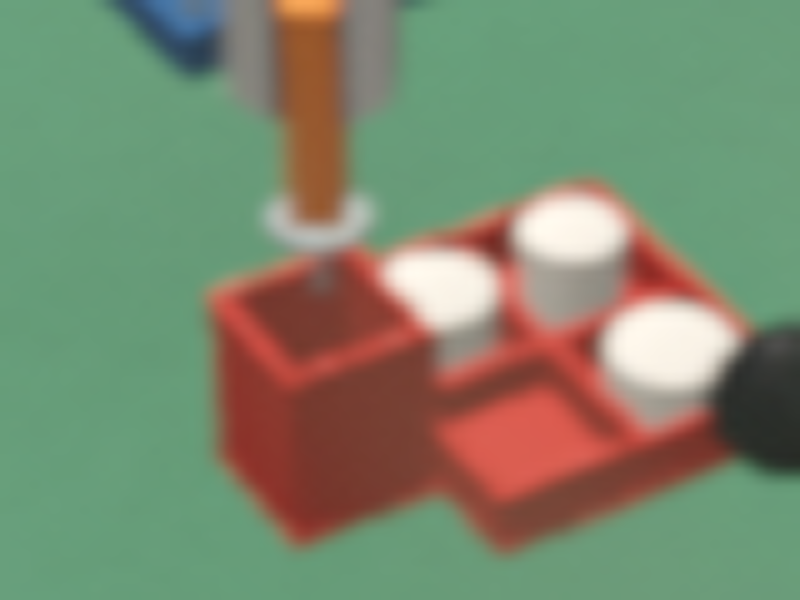

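Call:
step_arm(steps=[[[0,0,0.8],0,-1],[[0,0,0.8],0,-1],[[0,0,0.8],0,-1],[[0,0,0.8],0,-1],[[0,0,0.5],0,-1],[[0,0,0.4],0,-1],[[0,0,0],0,-1]])

```text
clock: 29.32
ee_pos: [0.4733, -0.273, 0.3067]
tool_rot: [-179.9, -0.1, 74.0]
force: [-0.1, 0.7, -0.9]
width: 0.144
finger_force: 40.0
```

Call:
step_arm(steps=[[[0,0,0.7],0,-1],[[0,0,0.7],0,-1],[[0,0,0.7],0,-1],[[0,0,0.5],0,-1],[[0,0,0.2],0,-1],[[0,0,0],0,-1],[[0,0,0],0,-1]])

```text
clock: 29.9
ee_pos: [0.4737, -0.2733, 0.2801]
tool_rot: [-180.0, -0.0, 74.0]
force: [1.4, 0.5, -1.3]
width: 0.143
finger_force: 40.0
```

Call:
step_arm(steps=[[[0,0,0.1],0,-1],[[0,0,0],0,-1],[[0,0,0],0,-0.3],[[0,0,0],0,-0.3],[[0,0,0],0,-0.1],[[0,0,0],0,-0.1],[[0,0,0],0,-0.1],[[0,0,0],0,-0.1],[[0,0,-1.0],0,-0.1],[[0,0,-3.0],0,-0.1],[[0,0,-4.0],0,-0.1],[[0,0,-4.0],0,-0.1],[[0,0,-3.0],0,-0.1],[[0,0,0],0,-0.1],[[0,0,0],0,-0.1]])

```text
clock: 31.15
ee_pos: [0.4741, -0.2735, 0.4328]
tool_rot: [179.6, 0.1, 74.0]
force: [0.1, 1.0, -0.6]
width: 0.452
finger_force: 0.0
```

```bash
python3 - <<'E'
from h import *
s=robot.sense();print(s["ee_pos"],s["force"],s["clock"])
f=robot.grab_frame("side")
cv2.imwrite("pics/h.png",cv2.resize(f["img"][160:310,240:380,::-1],(560,600),interpolation=cv2.INTER_CUBIC))
E
```

```text
[ 0.47411636 -0.27352272  0.4327829 ] [ 0.0622316   0.99912144 -0.60485822] 31.15
```

View pics/h.png

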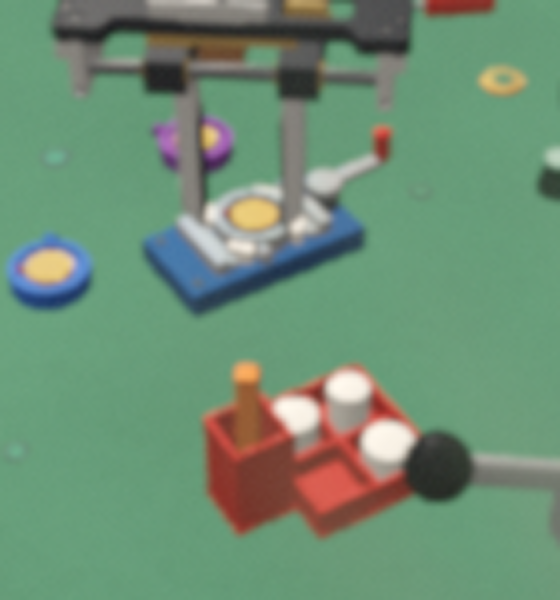

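```bash
python3 -c "
from rig import robot
print(robot.close_job())"
```

```text
the job is handed in; nothing more can be done
None
```

I swung the vise lever fully over and turned the bayonet ring clockwise until it hit its stop. The stylus now stands in the red caddy's tall pot, and I handed the job in at about 31 s; the judge's verdict hasn't come back to me.

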